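Fish the parts basket out of the dip tank with the hook rod

TASK

Take the hook rod from its stand, use it to hook the parts basket by its eye and lift it out of the deep drained tank, and set the basket down gently and upright inside the drip tray. Then unhook the rod and hang it back in its stand. Feel for the eye lightly, do not jab or force anything; touch the basket only with the rod, and leave the other things on the counter alone.

Things in the scene. Friction and masses are not known exactly. Their poses are not given: they have to be found in the camera images.
- rod_grip (a point): Centre of the hook rod's grip, a wooden block 20 x 20 x 54 mm tall with a 4 mm steel knob on top; z up the rod. Below it a steel collar, 36 mm across, 27 to 33 mm under this point, then a straight 8 mm round shaft down to the hook foot. 0.12 kg. Grip it from straight above across its y faces, near its centre.
- hook_foot (a point): On the rod's hook foot (6 mm thick bar), 9 mm along the rod's +x from the shaft's axis, 115 mm below the grip's centre; axes as the rod's. The foot leaves the shaft's lower end along +x, level for 12 mm, then its tip turns up and ends 20 mm from the shaft's axis. Foot underside 118 mm, tip's top 107 mm below the grip's centre.
- basket_base (a point): Centre of the underside of the parts basket: small open steel box 59 (x) x 52 (y) x 34 mm tall, hanging in the tank by two lugs at its x ends (reaching 38 mm from the centre, lug underside 32 mm above this point). About 2 mm of play all round in the tank. Total 0.25 to 0.45 kg. z up, x parallel to the tank's x.
- clamp (a point): Middle of the basket, 34 mm above its underside, axes as the basket's: from here an upright steel eye plate rises, 4 mm thick (x), 30 mm wide (y), with one window (the eye) 20 mm wide, 16 mm tall, under a 5 mm top bar, solid below. It is clamped stiffly (about 40 N to shift it) at a height that differs each time and is not measured: its top edge is 30 to 64 mm above this point.
- tank: Fixed deep narrow steel tank, open top, drained; origin at the centre of its underside. 96 (x) x 72 (y) x 130 mm tall, rolled rim 107 x 86 mm, foot 130 x 106 mm; inside 80 (x) x 56 (y) mm. Ledges 9 mm deep at both x ends, tops 45 mm up, carry the basket's lugs. The eye is looked through along the tank's x. Drain plug low on the -x side, to 71 mm from the centre.
- stand: Fixed dark steel rod stand; origin on the counter under the hanging rod's axis. A level plate 48 mm wide (y), 6 mm thick, top 110 mm up, has a 16 mm slot open towards the stand's -x, from x = -20 to +16 mm; the rod hangs in it, collar on the plate, grip centre 143 mm up, foot towards the stand's +x. Post at x = 45 to 55 mm; foot plate 8 mm thick.
- tray: Fixed grey drip tray, origin at the centre of its underside: 150 x 150 mm outside, 12 mm tall, wall 4 mm, inner floor 4 mm above the counter.
- aerosol: Bystander: white aerosol can, 54 mm across, 181 mm tall, origin at its underside.
- wax_tin: Bystander: small round metal tin, 58 mm across, 26 mm tall, origin at its underside.
- glue: Bystander: small glue bottle, 29 mm across, 90 mm tall, origin at its underside.
- beech: Bystander: beech offcut block 34 x 56 x 28 mm, origin at its underside.
Things that resemble listed ones, but are neither listed nor needed, are in the scene too. What is shaped like the part that bears rod_grip but purple or turquoise is not meant.

How it is judged:
By the outcome, as a careful person would: the job done as asked, in the order asked, and still so for the second after the job is handed in, with the robot touching nothing.
It also fails if it takes over 72 s, if anything falls off the work surface, if the arm or the gripper's body presses on something with over 40 N, if the wrist force passes 120 N, or if a joint passes its speed limit or range.

ROBOT

A 6-joint arm with a two-finger parallel gripper is mounted at the origin on a cart in front of the work surface, level with it; the furniture and walls round the work are solid. World frame = base frame: x ahead of the robot, y to its left, z up, the work surface at z = 0. Lengths are in m, angles in rad, forces in N, time in s.
With the tool pointing down it reaches from about 0.35 to 0.975 m from the base axis. Payload 4.9 kg.
Tool frame: the origin (TCP) lies on the mounting face of the last link; the fingertips stand 173 mm ahead of it and the grasp point (between the pads) lies 155 mm ahead of it; z points along the fingers, y is the line along which they close (so a half turn about z gives the same grasp; the last joint's range is limited). The gripper opens to 85 mm and grips with 20 to 120 N. Pads are 22 mm wide; open, the fingers measure 114 mm over their backs; the gripper's body (76 mm by 85 mm) begins 54 mm behind the grasp point. The pads swing forward as they close: fully open they stand 13 mm farther back than shut.
Start: joints at [1.213, 0.053, 1.613, -0, 1.476, -0.119], TCP at [0.148, 0.607, 0.405] pointing down, gripper open.
Joint ranges: [-3.01, 3.01], [-1.01, 2.22], [0.06, 2.58], [-1.02, 4.17], [0.09, 2.62], [-3.14, 3.14]. Speed limits (rad/s): [2.57, 2.57, 3.14, 3.14, 3.14, 3.14].

INTERFACE

Orientations are given as a rotation vector (axis times angle).
In Python, from station import monitor, eyes, finish_job gives the robot as it stands. The module is installed in compiled form; this text tells all that it offers.
- The arm moves only by the tool step_arm, never from a script. Its argument "commands" is a list of rows, each a list of 3 entries, a list of its own where there are three numbers: the opening in per cent of the stroke, from 0 (shut) to 100 (fully open), then the shift along the tool's x, y, z in mm, then the turn about the tool's z in degrees. In form: [[hand, [x, y, z], yaw], ...]. A call has 1 to 12 rows; each row is the pose to reach, as a shift and turn from the pose commanded when the call began, along the tool's axes at that moment; what a row does not reach only later rows make up. A row lasts 1/8 s, in which the tool goes at most 62.5 mm and 10.7 degrees, less where a joint would pass 70% of its speed; a pose out of reach is approached as far as the arm can. A call with a gripper value outside its range is refused whole. The fingers move at their own pace and stop on an object; "squeeze" is the grip in N (left out, the last holds). Time passes only in rows, so rows that repeat a pose let the fingers close. It gives the time, the measured TCP pose, the force, the opening and the grip force at its end, in the units of the state.
- monitor.get_obs(): the state, without advancing time (a new reading comes with each control period).
- eyes.get_image(name): name is "scene" or "top"; returns the picture (384x512x3 uint8, red, green, blue); there is no depth.
- eyes.camera_info(name): a dict with "camera_matrix" (3x3 intrinsics, pixels), "k1" (the pictures are not rectified: a ray, as slopes to the right and down, at radius r is drawn at 1 + k1 r^2 times it, then the intrinsics apply), "extrinsics" (4x4, takes a point from camera to world coordinates). Camera axes: x right, y down, z forward; pixel columns grow to the right and rows downward; lengths in m; the calibration is good to about 2 mm. A picture is of the moment at which its call begins. camera_info takes no time and is no camera call.
- finish_job(): hands the job in; it is judged then, once.
The state is a dict: "t": time; "q": joint angles; "dq": joint speeds; "effort": joint torques, N m; "tool_pos": TCP position; "tool_rot": TCP orientation; "contact_force": force on the tool from outside, world axes, zero at the start; "wrist_torque": the same for the moment, N m; "opening": finger opening in m; "grip_force": force on a finger pad.
Only numpy, scipy, OpenCV 4.12 (cv2) and the standard library are available. Lean on these libraries where they do the work, as an engineer would, in place of code of your own. Each camera call takes 0.05 s, during which the arm holds its last target. There are 200 camera calls.

## Working session

There is one attempt and no reset: what is moved stays moved. The work goes in short steps, Python scripts to look and compute and a tool call to move; the robot and the scene stay as the last step left them, time stands still between calls to the robot, and variables do not carry over. Pictures are saved under pics/ and viewed, at most 10 in all, crops included, and the job is handed in when it is done.

Besides the shell and the picture viewer there is one more tool, called after "Emit:" as name(argument=value, ...) on one line, values as JSON. step_arm: Moves the arm, as the interface text tells. Its arguments: {"type":"object","properties":{"commands":{"type":"array"},"squeeze":{"type":"number"}},"required":["commands"]}

```bash
mkdir -p pics; cat > h.py <<'E'
import numpy as np, cv2
from station import monitor, eyes
from scipy.spatial.transform import Rotation as R
def shot(n,f):
    im=eyes.get_image(n); cv2.imwrite(f'pics/{f}.png',im[:,:,::-1]); return im
def ray(n,u,v):
    c=eyes.camera_info(n);K=np.array(c['camera_matrix']);T=np.array(c['extrinsics'])
    d=cv2.undistortPoints(np.array([[[u,v]]],float),K,np.array([c['k1'],0,0,0,0.]))[0,0]
    return T[:3,3],T[:3,:3]@np.array([d[0],d[1],1])
def atz(n,u,v,z):
    o,d=ray(n,u,v);return o+d*(z-o[2])/d[2]
def tri(p,q):
    (o,d),(o2,e)=ray('scene',*p),ray('top',*q)
    s=np.linalg.lstsq(np.stack([d,-e],1),o2-o,rcond=None)[0]
    a,b=o+s[0]*d,o2+s[1]*e
    return (a+b)/2,np.linalg.norm(a-b)
def proj(n,P):
    c=eyes.camera_info(n);K=np.array(c['camera_matrix']);T=np.linalg.inv(np.array(c['extrinsics']))
    P=np.atleast_2d(P).astype(float)
    return cv2.projectPoints(P,cv2.Rodrigues(T[:3,:3])[0],T[:3,3],K,np.array([c['k1'],0,0,0,0.]))[0][:,0]
E
python3 - <<'E'
from h import *
a=shot('scene','s0');b=shot('top','t0')
for n in('scene','top'):
    c=eyes.camera_info(n);print(n,np.round(c['camera_matrix'],1).tolist(),c['k1'],np.round(c['extrinsics'],3).tolist())
o=monitor.get_obs();print(o['tool_pos'],R.from_rotvec(o['tool_rot']).as_matrix().round(3),o['t'])
E
```

```text
scene [[454.7, 0.0, 254.3], [0.0, 454.7, 189.0], [0.0, 0.0, 1.0]] -0.05331516205948974 [[0.775, -0.313, 0.548, -0.034], [-0.631, -0.417, 0.654, -0.672], [0.024, -0.853, -0.521, 0.715], [0.0, 0.0, 0.0, 1.0]]
top [[454.8, 0.0, 259.8], [0.0, 454.8, 196.2], [0.0, 0.0, 1.0]] -0.18260644548783508 [[0.03, -0.983, 0.181, 0.392], [-1.0, -0.028, 0.011, 0.057], [-0.006, -0.181, -0.984, 1.171], [0.0, 0.0, 0.0, 1.0]]
[0.14773395 0.60704889 0.40356004] [[-0.972  0.237 -0.001]
 [ 0.237  0.972 -0.002]
 [ 0.    -0.002 -1.   ]] 0.1
```

View pics/s0.png

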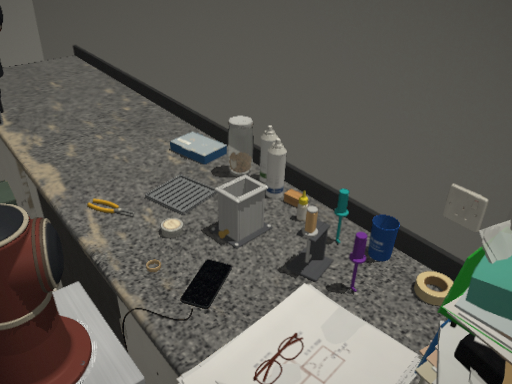

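View pics/t0.png

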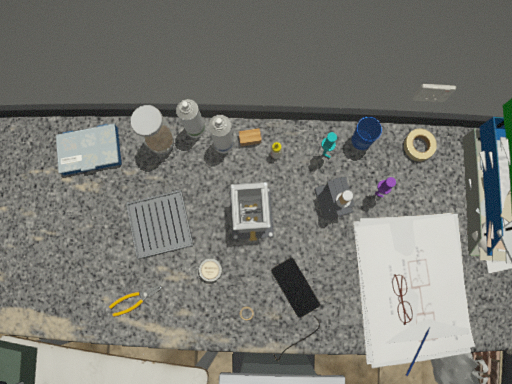

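The scene view shows three rod-like things: the wooden grip at scene (312,220) / top (345,198), a turquoise one at scene (343,200) / top (329,142), and a purple one at scene (360,247) / top (386,187). I choose the wooden one, which hangs in the dark stand. The tank is at scene (242,208) / top (251,210), with the drain plug at its lower side, and the tray is at scene (181,193) / top (160,225).

```bash
python3 - <<'E'
from h import *
s=cv2.imread('pics/s0.png');t=cv2.imread('pics/t0.png')
def c(i,x,y,w,h,W,H): return cv2.resize(i[y:y+h,x:x+w],(W,H),interpolation=cv2.INTER_CUBIC)
A=np.hstack([c(s,280,190,80,60,400,300),c(t,310,165,80,60,400,300)])
B=np.hstack([c(s,200,165,80,60,400,300),c(t,212,180,80,60,400,300)])
cv2.imwrite('pics/c0.png',np.vstack([A,B]))
E
```

```text
(no output)
```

View pics/c0.png

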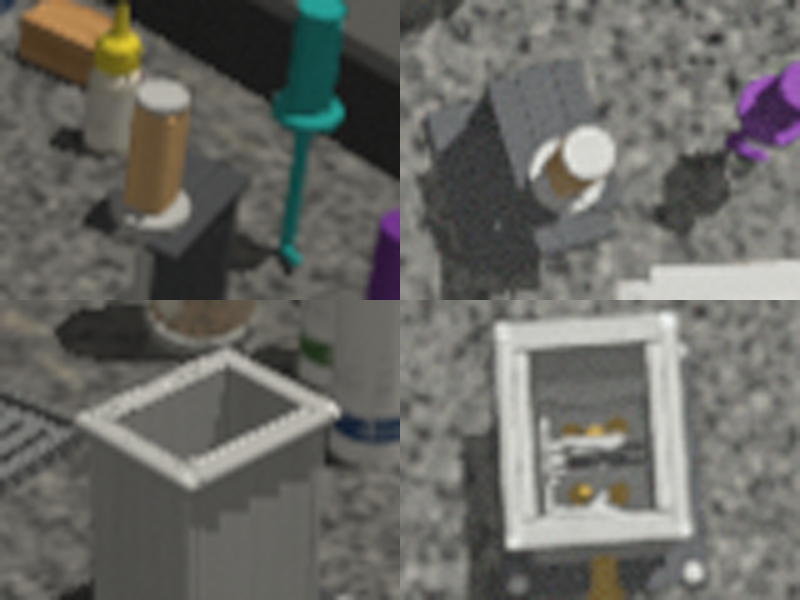

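The crop shows the wooden grip hanging in the dark stand, so the choice is confirmed. The stand's post lies toward image-up, and the slot opens toward image-down. In the tank (rim corners at top (231,184), (267,182), (270,227), (234,230)), the eye plate shows as a thin bright bar near top (251,208).

```bash
python3 - <<'E'
from h import *
from scipy.optimize import least_squares
k,e=tri((312.6,209),(347.6,195.6));print('knob',k,e)
def fit(name,pts,obs,z,x0):
    f=lambda p:(proj('top',[[p[0]+np.cos(p[2])*a-np.sin(p[2])*b,p[1]+np.sin(p[2])*a+np.cos(p[2])*b,z] for a,b in pts])-obs).ravel()
    r=least_squares(f,x0);print(name,r.x[:2].round(4),np.degrees(r.x[2]).round(1),'res',r.fun.round(1));return r.x
q=[(1,1),(1,-1),(-1,-1),(-1,1)]
T=fit('tank',np.array(q)*[.0535,.043],np.array([(231,184.4),(267,182.4),(270,227),(233.6,230)]),.13,[.37,.07,0])
fit('tray',np.array(q)*.075,np.array([(129,205),(180.5,193),(192,243),(138.5,257)]),.012,[.34,.27,.2])
S=fit('stand',np.array([(.055,.024),(.055,-.024),(-.02,-.024),(-.02,.024)]),np.array([(328,183),(347,177),(352.7,208),(337,215)]),.11,[.39,-.14,.3])
# scene checks
c,s=np.cos(T[2]),np.sin(T[2])
print('scene tank rim corners',proj('scene',[[T[0]+c*a*.0535-s*b*.043,T[1]+s*a*.0535+c*b*.043,.13] for a,b in q]).round(1).tolist())
for n,p,z in(('purple',(388,184),.15),('turq',(331,137),.17),('can',(220,124),.18),('plate bar',(251,208),.1),('plate l',(241,208.5),.1),('plate r',(257,207.5),.1)):print(n,atz('top',*p,z).round(3))
E
```

```text
knob [ 0.58364239 -0.12984162  0.17244753] 0.0036950293285013362
tank [0.5598 0.09  ] 5.5 res [-0.4  0.1  0.3 -0.4  0.5  0.4 -0.4 -0.1]
tray [0.5235 0.3273] 15.6 res [-2.4 -1.7  1.  -3.3  1.9  2.6 -0.7  2.1]
stand [ 0.5766 -0.1295] 15.6 res [-0.6  0.1 -0.5  1.4  2.3  0.3 -1.2 -1.8]
scene tank rim corners [[244.0, 173.7], [267.7, 186.2], [236.2, 202.1], [212.5, 188.1]]
purple [ 0.617 -0.228  0.15 ]
turq [ 0.719 -0.092  0.17 ]
can [0.74  0.165 0.18 ]
plate bar [0.559 0.089 0.1  ]
plate l [0.557 0.113 0.1  ]
plate r [0.561 0.075 0.1  ]
```

Emit:
step_arm(commands=[[53,[-45,-46,0],-5],[53,[-90,-92,0],-10],[53,[-135,-138,0],-15],[53,[-180,-184,0],-20],[53,[-225,-230,0],-25],[53,[-270,-276,0],-29],[53,[-315,-322,0],-29],[53,[-360,-368,0],-29],[53,[-405,-414,0],-29],[53,[-450,-460,0],-29],[53,[-500,-510,0],-29],[53,[-500,-510,0],-29]], squeeze=40)

```text
t: 1.6
tool_pos: [0.5139, -0.0094, 0.4041]
tool_rot: [0.413, -3.113, 0.0]
contact_force: [-0.6, 0.8, -0.4]
opening: 0.0455
grip_force: 0.0
```

```bash
python3 - <<'E'
from h import *
o=monitor.get_obs();print(o['t'],o['tool_pos'],R.from_rotvec(o['tool_rot']).as_matrix().round(3),o['q'].round(2) if hasattr(o['q'],'round') else o['q'],o['opening'],o['contact_force'])
s=cv2.imread('pics/s0.png');t=cv2.imread('pics/t0.png')
def crop(n,img,polys,x,y,w,h,W,H):
    f=W/w;c=cv2.resize(img[y:y+h,x:x+w],(W,H),interpolation=cv2.INTER_CUBIC)
    for P,col in polys: cv2.polylines(c,[(((proj(n,P)-[x,y]+.5)*f)*16).astype(np.int32)],True,col,1,cv2.LINE_AA,4)
    return c
def tf(p,pts,z):
    c,s_=np.cos(np.radians(p[2])),np.sin(np.radians(p[2]));return [[p[0]+c*a-s_*b,p[1]+s_*a+c*b,z] for a,b in pts]
q=np.array([(1,1),(1,-1),(-1,-1),(-1,1)])
S=(.582,-.1295,15.6);Y=(.5235,.3273,15.6)
sl=tf(S,[(.055,.024),(.055,-.024),(-.02,-.024),(-.02,.024)],.11)
gt=tf(S,q*.010,.170);gb=tf(S,q*.010,.116)
ty=tf(Y,q*.075,.012)
P=[(sl,(0,0,255)),(gt,(0,255,0)),(gb,(255,255,0))];Q=[(ty,(0,0,255))]
A=np.hstack([crop('scene',s,P,280,190,80,60,400,300),crop('top',t,P,310,165,80,60,400,300)])
B=np.hstack([crop('scene',s,Q,130,155,100,75,400,300),crop('top',t,Q,115,185,100,75,400,300)])
cv2.imwrite('pics/c1.png',np.vstack([A,B]))
E
```

```text
1.6 [ 0.51388525 -0.00937042  0.40405363] [[-0.965 -0.261 -0.001]
 [-0.261  0.965 -0.   ]
 [ 0.001  0.    -1.   ]] [-0.16 -0.22  1.87 -0.    1.49 -2.  ] 0.04547790706586502 [-0.58069776  0.83724598 -0.39048883]
```

View pics/c1.png

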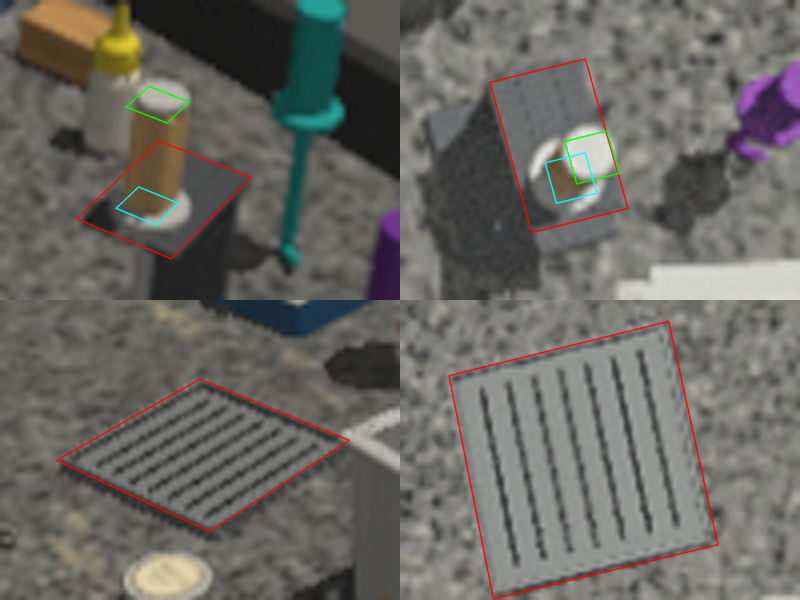

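The overlays agree with the stand and tray to within about 1 to 2 px, so those poses are good enough. Next I go above the grip and descend.

Emit:
step_arm(commands=[[53,[-18,-60,0],0],[53,[-36,-110,0],0],[53,[-36,-135,0],0],[53,[-36,-135,20],0],[53,[-36,-135,45],0],[53,[-36,-135,65],0],[53,[-36,-135,80],0],[53,[-36,-135,92],0],[53,[-36,-135,100],0],[53,[-36,-135,104],0],[53,[-36,-135,104],0]])

```text
t: 2.98
tool_pos: [0.5835, -0.1273, 0.3009]
tool_rot: [-0.419, 3.113, -0.0]
contact_force: [0.0, 0.7, -0.8]
opening: 0.0454
grip_force: 0.0
```

```bash
python3 - <<'E'
from h import *
o=monitor.get_obs();print(o['tool_pos'],o['contact_force'],o['wrist_torque'])
s=shot('scene','s1')[:,:,::-1];t=shot('top','t1')[:,:,::-1]
z=lambda i,x,y:cv2.resize(i[y:y+90,x:x+60],(400,600),interpolation=cv2.INTER_CUBIC)
cv2.imwrite('pics/c2.png',np.hstack([z(s,280,170),z(t,315,150)]))
E
```

```text
[ 0.58349318 -0.12732469  0.30085997] [ 0.02083807  0.66933223 -0.77698256] [-0.05780308  0.05254944 -0.02831663]
```

View pics/c2.png

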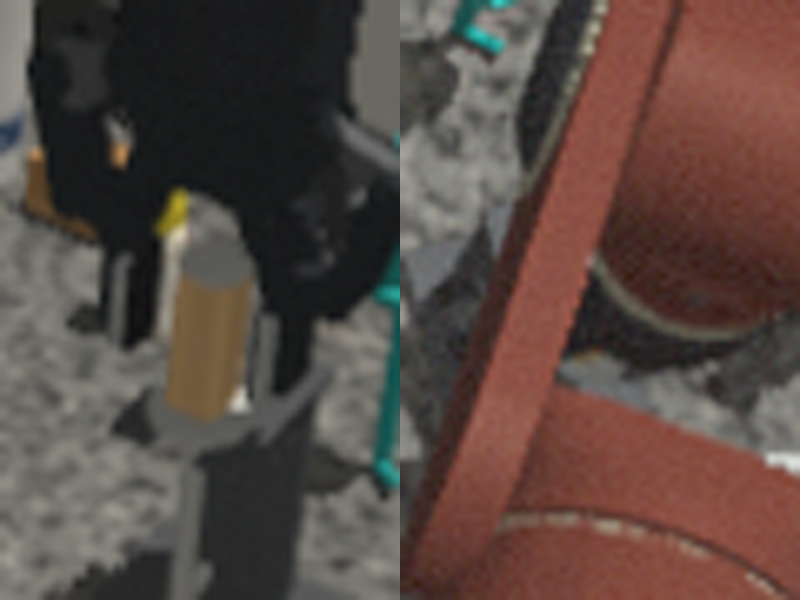

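The scene crop shows the grip between the pads. Its axis is about 13 zoomed px (around 4 mm) nearer the right pad at (265,360) than the left pad at (120,300). I shift by that much, then close.

Emit:
step_arm(commands=[[53,[-2,-3.5,0],0],[53,[-2,-3.5,0],0],[40,[-2,-3.5,0],0],[30,[-2,-3.5,0],0],[20,[-2,-3.5,0],0],[10,[-2,-3.5,0],0],[10,[-2,-3.5,0],0],[10,[-2,-3.5,0],0]], squeeze=50)

```text
t: 4.08
tool_pos: [0.5862, -0.13, 0.3007]
tool_rot: [0.419, -3.113, -0.0]
contact_force: [0.3, 0.5, 0.5]
opening: 0.0197
grip_force: 49.1
```

```bash
cat > st.py <<'E'
from h import *
o=monitor.get_obs();print(o['t'],o['tool_pos'].round(4),R.from_rotvec(o['tool_rot']).as_matrix().round(3).tolist(),'F',o['contact_force'].round(2),'M',o['wrist_torque'].round(3),o['opening'],o['grip_force'])
E
python3 st.py
```

```text
4.075 [ 0.5862 -0.13    0.3007] [[-0.964, -0.264, -0.0], [-0.264, 0.964, 0.0], [0.0, 0.0, -1.0]] F [0.26 0.51 0.47] M [ 0.07   0.024 -0.025] 0.019666237954787776 49.06288996338844
```

Emit:
step_arm(commands=[[10,[0,0,-3],0],[10,[0,0,-6],0],[10,[0,0,-6],0],[10,[8,0,-6],0],[10,[20,0,-6],0],[10,[35,0,-6],0],[10,[52,0,-6],0],[10,[65,0,-6],0],[10,[65,0,-6],0],[10,[65,0,-30],0],[10,[65,0,-70],0],[10,[65,0,-120],0]])

```text
t: 5.58
tool_pos: [0.5234, -0.1471, 0.4207]
tool_rot: [0.419, -3.112, -0.002]
contact_force: [1.3, -0.3, -0.6]
opening: 0.0197
grip_force: 48.9
```

```bash
cat st.py >/dev/null; python3 - <<'E'
import st
from h import *
s=shot('scene','s2')[:,:,::-1]
cv2.imwrite('pics/c3.png',cv2.resize(s[60:260,190:390],(600,600),interpolation=cv2.INTER_CUBIC))
E
```

```text
5.575 [ 0.5234 -0.1471  0.4207] [[-0.964, -0.264, -0.002], [-0.264, 0.964, 0.001], [0.002, 0.002, -1.0]] F [ 1.34 -0.27 -0.63] M [-0.043  0.004 -0.018] 0.019668239084265272 48.8666595518589
```

View pics/c3.png

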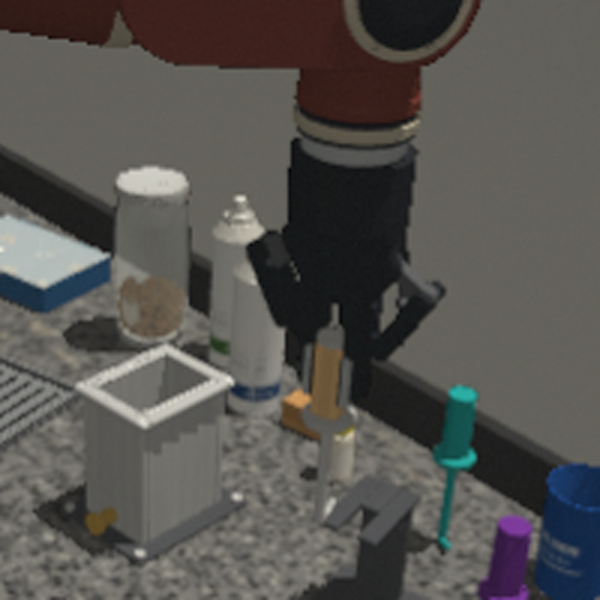

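The rod is in the hand with its foot toward +x, clear of the stand (knob near scene (300,170)). Next I work out the offset in the hand and the move to the tank.

```bash
python3 - <<'E'
from h import *
o=monitor.get_obs();p=o['tool_pos'];M=R.from_rotvec(o['tool_rot']).as_matrix()
for n,l in(('knobtop',.1267),('collar',.1877),('foot under',.2757)):print(n,proj('scene',p+M@[0,0,l]).round(1))
print('foot tip',proj('scene',p+M@[-.02,0,.2647]).round(1))
for x,y in((.552,.088),):
    d=M.T@(np.array([x,y,.46])-p);print((d*1000).round(1))
E
```

```text
knobtop [[303.5 166.3]]
collar [[301.3 193.5]]
foot under [[298.5 229.4]]
foot tip [[303.8 220.6]]
[-88.9 219.8 -30.4]
```

```bash
python3 - <<'E'
from h import *
from scipy.optimize import least_squares
o=monitor.get_obs();p=o['tool_pos'];M=R.from_rotvec(o['tool_rot']).as_matrix()
im=cv2.imread('pics/s2.png');h=cv2.cvtColor(im,cv2.COLOR_BGR2HSV)
m=((h[...,0]>8)&(h[...,0]<22)&(h[...,1]>90)&(h[...,2]>70)).astype(np.uint8)
m[:, :285]=0;m[:,320:]=0;m[:160]=0;m[205:]=0
n,l,st,c=cv2.connectedComponentsWithStats(m)
i=1+np.argmax(st[1:,4]);print(st[i],c[i])
ys,xs=np.where(l==i)
for r in range(ys.min(),ys.max()+1):print(r,xs[ys==r].min(),xs[ys==r].max(),end=' | ')
# predicted silhouette of wood
q=[(a*.01,b*.01,.1577+s*.027) for a in(-1,1) for b in(-1,1) for s in(-1,1)]
print();print(proj('scene',p+np.array(q)@M.T).round(1).tolist())
E
```

```text
[285 175  19  30 290] [295.21034483 190.18275862]
175 295 296 | 176 295 298 | 177 295 303 | 178 295 303 | 179 295 303 | 180 295 302 | 181 295 302 | 182 295 302 | 183 295 302 | 184 294 302 | 185 294 302 | 186 294 302 | 187 294 302 | 188 294 302 | 189 294 302 | 190 288 302 | 191 287 301 | 192 285 301 | 193 285 301 | 194 285 301 | 195 285 302 | 196 285 303 | 197 285 303 | 198 285 302 | 199 285 301 | 200 285 290 | 201 285 290 | 202 287 291 | 203 289 293 | 204 292 295 | 
[[310.5, 167.7], [308.4, 191.7], [301.4, 164.7], [299.7, 188.5], [305.2, 171.8], [303.3, 196.0], [296.1, 168.7], [294.4, 192.8]]
```

```bash
python3 - <<'E'
from h import *
M=np.array([[-.964,-.264,0],[-.264,.964,0],[0,0,-1.]])
for nm,p,hw in(('c2',[.5835,-.1273,.3009],.0235),('s2',monitor.get_obs()['tool_pos'],.0105)):
    q=[(0.011*a,hw*b,l) for b in(-1,1) for a in (-1,1) for l in(.165,.173)]
    print(nm,p);print(proj('scene',np.array(p)+np.array(q)@M.T).round(1).tolist())
s=cv2.imread('pics/s1.png');t=cv2.imread('pics/s2.png')
z=lambda i,x,y:cv2.resize(i[y:y+60,x:x+40],(400,600),interpolation=cv2.INTER_CUBIC)
cv2.imwrite('pics/c4.png',np.hstack([z(s,290,185),z(t,280,160)]))
E
```

```text
c2 [0.5835, -0.1273, 0.3009]
[[321.2, 224.0], [320.9, 226.9], [316.4, 228.7], [316.0, 231.7], [302.7, 216.5], [302.4, 219.4], [297.6, 221.0], [297.3, 224.0]]
s2 [ 0.52470487 -0.14758172  0.43042639]
[[308.7, 183.2], [308.3, 186.7], [303.0, 187.8], [302.6, 191.4], [299.4, 179.8], [299.1, 183.3], [293.6, 184.4], [293.3, 187.9]]
```

View pics/c4.png

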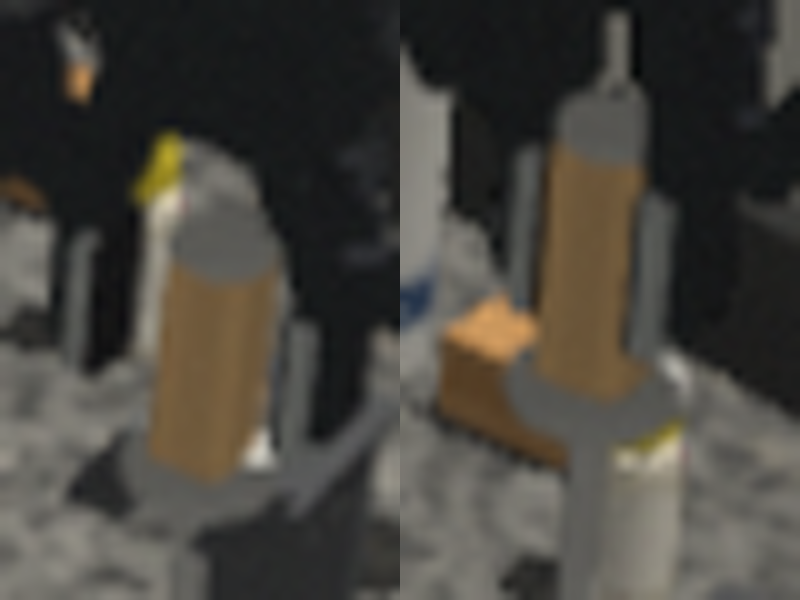

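The pads and grip line up with the arm model: the pad tips at (292,191) and (304,195) are where they were predicted, once the arm's residual motion is allowed for. So the rod is centred in the hand. Next I move over the tank.

Emit:
step_arm(commands=[[10,[0,0,-25],0],[10,[0,0,-50],0],[10,[-15,35,-50],2],[10,[-35,85,-50],5],[10,[-55,135,-50],8],[10,[-75,180,-50],9.8],[10,[-85,208,-50],9.8],[10,[-89,220,-50],9.8],[10,[-89,220,-50],9.8],[10,[-89,220,-50],9.8],[10,[-89,220,-50],9.8]])

```text
t: 7.0
tool_pos: [0.5513, 0.0874, 0.4707]
tool_rot: [-0.149, 3.138, -0.0]
contact_force: [0.3, -0.4, -0.8]
opening: 0.0193
grip_force: 49.1
```

```bash
cat > st.py <<'E'
from h import *
o=monitor.get_obs();M=R.from_rotvec(o['tool_rot']).as_matrix();x=-M[:2,0]
print(round(o['t'],2),o['tool_pos'].round(4),'head',np.degrees(np.arctan2(x[1],x[0])).round(2),'F',o['contact_force'].round(2),'M',o['wrist_torque'].round(3),round(o['opening'],4),o['grip_force'].round(1),'d->feel',(M.T@(np.array([.552,.088,o['tool_pos'][2]])-o['tool_pos'])*1000).round(1))
E
python3 st.py
```

```text
Traceback (most recent call last):
  File "st.py", line 3, in <module>
    print(round(o['t'],2),o['tool_pos'].round(4),'head',np.degrees(np.arctan2(x[1],x[0])).round(2),'F',o['contact_force'].round(2),'M',o['wrist_torque'].round(3),round(o['opening'],4),o['grip_force'].round(1),'d->feel',(M.T@(np.array([.552,.088,o['tool_pos'][2]])-o['tool_pos'])*1000).round(1))
                                                                                                                                                                                        ^^^^^^^^^^^^^^^^^^^^^
AttributeError: 'float' object has no attribute 'round'
```

Emit:
step_arm(commands=[[10,[0,0,20],0],[10,[0,0,42],0],[10,[0,0,60],0],[10,[0,0,70],0],[10,[0,0,75],0],[10,[0,0,77],0],[10,[0,0,77],0],[10,[0,0,77],0]])

```text
t: 8.0
tool_pos: [0.5514, 0.0885, 0.3945]
tool_rot: [-0.151, 3.137, -0.0]
contact_force: [-0.6, 0.3, -1.5]
opening: 0.0194
grip_force: 49.2
```

Emit:
step_arm(commands=[[10,[0,0,1],0],[10,[0,0,2],0],[10,[0,0,3],0],[10,[0,0,3],0],[10,[0,0,3],0]])

```text
t: 8.62
tool_pos: [0.5513, 0.0885, 0.3906]
tool_rot: [0.151, -3.138, 0.0]
contact_force: [-0.6, 0.4, -1.4]
opening: 0.0197
grip_force: 49.1
```

Emit:
step_arm(commands=[[10,[0,0,1],0],[10,[0,0,2],0],[10,[0,0,2.5],0],[10,[0,0,2.5],0]])

```text
t: 9.12
tool_pos: [0.5513, 0.0884, 0.3881]
tool_rot: [0.151, -3.138, -0.0]
contact_force: [-0.1, 0.0, -1.7]
opening: 0.0194
grip_force: 49.2
```

Emit:
step_arm(commands=[[10,[0,0,1],0],[10,[0,0,2],0],[10,[0,0,3],0],[10,[0,0,3],0]])

```text
t: 9.62
tool_pos: [0.5512, 0.0884, 0.385]
tool_rot: [0.151, -3.138, -0.0]
contact_force: [0.2, -0.2, -1.2]
opening: 0.0195
grip_force: 49.2
```

Emit:
step_arm(commands=[[10,[0,0,1],0],[10,[0,0,2],0],[10,[0,0,3],0],[10,[0,0,3],0]])

```text
t: 10.12
tool_pos: [0.5512, 0.0884, 0.382]
tool_rot: [0.151, -3.138, 0.0]
contact_force: [1.0, -0.3, -0.7]
opening: 0.0195
grip_force: 49.2
```

Emit:
step_arm(commands=[[10,[0,0,1],0],[10,[0,0,2],0],[10,[0,0,2.5],0],[10,[0,0,2.5],0]])

```text
t: 10.62
tool_pos: [0.5513, 0.0884, 0.3796]
tool_rot: [0.151, -3.138, 0.0]
contact_force: [0.8, 0.7, -1.3]
opening: 0.0194
grip_force: 49.2
```

Emit:
step_arm(commands=[[10,[0,0,1],0],[10,[0,0,2],0],[10,[0,0,3],0],[10,[0,0,3],0]])

```text
t: 11.12
tool_pos: [0.5512, 0.0884, 0.3766]
tool_rot: [0.151, -3.138, -0.0]
contact_force: [-0.5, 0.5, -1.5]
opening: 0.0195
grip_force: 49.2
```

Emit:
step_arm(commands=[[10,[0,0,1],0],[10,[0,0,2],0],[10,[0,0,3],0],[10,[0,0,3],0]])

```text
t: 11.62
tool_pos: [0.5512, 0.0884, 0.3735]
tool_rot: [0.151, -3.138, -0.0]
contact_force: [0.2, 0.5, -2.0]
opening: 0.0195
grip_force: 49.2
```

Emit:
step_arm(commands=[[10,[0,0,1],0],[10,[0,0,2],0],[10,[0,0,3],0],[10,[0,0,3],0]])

```text
t: 12.12
tool_pos: [0.5513, 0.0884, 0.3711]
tool_rot: [-0.151, 3.138, -0.0]
contact_force: [-0.4, 0.4, -0.3]
opening: 0.0196
grip_force: 49.4
```

Emit:
step_arm(commands=[[10,[0,0,0.5],0],[10,[0,0,1],0],[10,[0,0,1],0]])

```text
t: 12.5
tool_pos: [0.5514, 0.0885, 0.3708]
tool_rot: [-0.151, 3.137, -0.0]
contact_force: [-2.0, -0.8, 5.4]
opening: 0.0196
grip_force: 49.9
```

```bash
sed -i "s/o\['grip_force'\].round(1)/round(o['grip_force'],1)/" st.py; python3 st.py
```

```text
12.5 [0.5514 0.0885 0.3708] head 5.52 F [-1.99 -0.8   5.37] M [ 0.018  0.465 -0.043] 0.0196 49.9 d->feel [-0.5 -0.5  0. ]
```

The foot touched the eye's top edge at TCP z of about 0.371 with about 7 N, so the top edge is near 0.0955. Now I raise, back off 19 mm and descend to window height.

Emit:
step_arm(commands=[[10,[0,0,-3],0],[10,[0,0,-5],0],[10,[0,0,-5],0],[10,[6,0,-5],0],[10,[13,0,-5],0],[10,[19,0,-5],0],[10,[19,0,-5],0],[10,[19,0,2],0],[10,[19,0,8],0],[10,[19,0,14],0],[10,[19,0,17],0],[10,[19,0,17],0]])

```text
t: 14.0
tool_pos: [0.5323, 0.0866, 0.3522]
tool_rot: [0.151, -3.137, -0.0]
contact_force: [-1.2, 0.1, -0.4]
opening: 0.0196
grip_force: 49.3
```

Emit:
step_arm(commands=[[10,[0,0,0],0],[10,[-2,0,0],0],[10,[-4,0,0],0],[10,[-6,0,0],0],[10,[-8,0,0],0],[10,[-10,0,0],0],[10,[-10,0,0],0]])

```text
t: 14.88
tool_pos: [0.5425, 0.0876, 0.3527]
tool_rot: [0.151, -3.138, 0.0]
contact_force: [-0.5, -0.5, -1.0]
opening: 0.0199
grip_force: 49.3
```

```bash
python3 st.py
```

```text
14.88 [0.5425 0.0876 0.3527] head 5.52 F [-0.47 -0.54 -1.03] M [-0.025  0.01  -0.058] 0.0199 49.3 d->feel [-9.5 -0.5 -0. ]
```

Emit:
step_arm(commands=[[10,[-2,0,0],0],[10,[-4,0,0],0],[10,[-6,0,0],0],[10,[-8,0,0],0],[10,[-9,0,0],0],[10,[-9,0,0],0]])

```text
t: 15.62
tool_pos: [0.5513, 0.0884, 0.3527]
tool_rot: [0.151, -3.138, 0.0]
contact_force: [0.0, 0.3, -2.0]
opening: 0.0195
grip_force: 49.3
```

Emit:
step_arm(commands=[[10,[-1,0,0],0],[10,[-2,0,0],0],[10,[-2,0,0],0]])

```text
t: 16.0
tool_pos: [0.5533, 0.0886, 0.3527]
tool_rot: [-0.151, 3.138, 0.0]
contact_force: [-0.4, 0.4, -2.4]
opening: 0.0195
grip_force: 49.3
```

```bash
python3 st.py
```

```text
16.0 [0.5533 0.0886 0.3527] head 5.52 F [-0.39  0.41 -2.35] M [-0.041  0.021  0.025] 0.0195 49.3 d->feel [ 1.4 -0.5 -0. ]
```

Emit:
step_arm(commands=[[10,[0,0,-2],0],[10,[0,0,-4],0],[10,[0,0,-5.5],0],[10,[0,0,-5.5],0]])

```text
t: 16.5
tool_pos: [0.5533, 0.0886, 0.3585]
tool_rot: [-0.151, 3.138, 0.0]
contact_force: [-0.5, -0.2, -1.6]
opening: 0.0196
grip_force: 49.3
```

Emit:
step_arm(commands=[[10,[0,0,-1],0],[10,[0,0,-2],0],[10,[0,0,-3.5],0],[10,[0,0,-5],0],[10,[0,0,-5],0]])

```text
t: 17.12
tool_pos: [0.5531, 0.0886, 0.3628]
tool_rot: [0.151, -3.137, -0.0]
contact_force: [0.2, 0.4, -5.8]
opening: 0.0197
grip_force: 48.9
```

```bash
python3 st.py
```

```text
17.12 [0.5531 0.0886 0.3628] head 5.52 F [ 0.18  0.37 -5.77] M [-0.011  0.053  0.05 ] 0.0197 48.9 d->feel [ 1.2 -0.5  0. ]
```

The basket is hooked: about 4.3 N of extra load, with no contact earlier at tip height. Now I lift slowly.

Emit:
step_arm(commands=[[10,[0,0,-4],0],[10,[0,0,-10],0],[10,[0,0,-18],0],[10,[0,0,-26],0],[10,[0,0,-34],0],[10,[0,0,-42],0],[10,[0,0,-48],0],[10,[0,0,-50],0],[10,[0,0,-50],0]])

```text
t: 18.25
tool_pos: [0.5533, 0.0886, 0.4132]
tool_rot: [-0.151, 3.138, -0.0]
contact_force: [0.6, 0.2, -5.1]
opening: 0.0194
grip_force: 48.9
```

Emit:
step_arm(commands=[[10,[0,0,-5],0],[10,[0,0,-14],0],[10,[0,0,-26],0],[10,[0,0,-38],0],[10,[0,0,-50],0],[10,[0,0,-62],0],[10,[0,0,-74],0],[10,[0,0,-86],0],[10,[0,0,-96],0],[10,[0,0,-102],0],[10,[0,0,-105],0],[10,[0,0,-105],0]])

```text
t: 19.75
tool_pos: [0.5533, 0.0886, 0.5181]
tool_rot: [0.151, -3.138, 0.0]
contact_force: [0.4, 0.4, -6.3]
opening: 0.0197
grip_force: 48.9
```

```bash
python3 - <<'E'
import st
from h import *
s=shot('scene','s3')[:,:,::-1]
cv2.imwrite('pics/c5.png',cv2.resize(s[40:240,150:350],(600,600),interpolation=cv2.INTER_CUBIC))
E
```

```text
19.75 [0.5533 0.0886 0.5181] head 5.52 F [ 0.43  0.4  -6.3 ] M [ 0.058  0.061 -0.034] 0.0197 48.9 d->feel [ 1.3 -0.5  0. ]
```

View pics/c5.png

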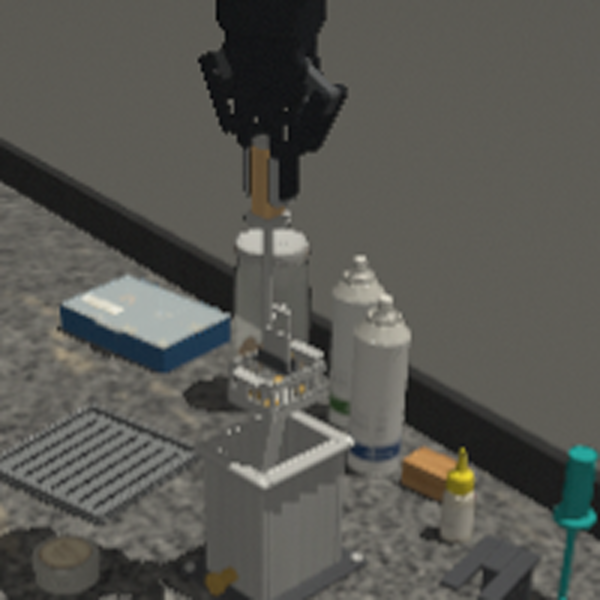

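The basket hangs level and clear above the rim, its base at about (93,132)/200 of the crop, near scene (243,176). Now I carry it smoothly to the tray.

Emit:
step_arm(commands=[[10,[0,2,0],0],[10,[0,6,0],0],[10,[1,13,0],0],[10,[1,23,0],0],[10,[2,35,0],0],[10,[3,48,0],0],[10,[4,62,0],0],[10,[5,76,0],0],[10,[5,90,0],0],[10,[6,104,0],0],[10,[7,118,0],0],[10,[8,132,0],0]])

```text
t: 21.3
tool_pos: [0.5325, 0.2202, 0.5182]
tool_rot: [0.151, -3.138, 0.0]
contact_force: [0.3, -0.4, -5.8]
opening: 0.0196
grip_force: 48.9
```

Emit:
step_arm(commands=[[10,[1,14,0],0],[10,[2,28,0],0],[10,[2,42,0],0],[10,[3,56,0],0],[10,[4,69,0],0],[10,[5,81,0],0],[10,[6,91,0],0],[10,[6,99,0],0],[10,[6,105,0],0],[10,[6,108,0],0],[10,[6,109,0],0],[10,[6,109,0],0]])

```text
t: 22.8
tool_pos: [0.5162, 0.327, 0.5182]
tool_rot: [0.151, -3.138, 0.0]
contact_force: [-0.2, -1.3, -4.8]
opening: 0.0199
grip_force: 48.9
```

```bash
python3 st.py
```

```text
22.8 [0.5162 0.327  0.5182] head 5.5 F [-0.22 -1.31 -4.76] M [-0.034  0.077 -0.011] 0.0199 48.9 d->feel [-1.270e+01 -2.413e+02  1.000e-01]
```

Emit:
step_arm(commands=[[10,[0,0,4],0],[10,[0,0,12],0],[10,[0,0,25],0],[10,[0,0,41],0],[10,[0,0,58],0],[10,[0,0,76],0],[10,[0,0,94],0],[10,[0,0,111],0],[10,[0,0,126],0],[10,[0,0,138],0],[10,[0,0,146],0],[10,[0,0,150],0]])

```text
t: 24.3
tool_pos: [0.5162, 0.3272, 0.3678]
tool_rot: [0.151, -3.138, 0.0]
contact_force: [-0.4, -0.1, -3.9]
opening: 0.0197
grip_force: 48.9
```

Emit:
step_arm(commands=[[10,[0,0,1],0],[10,[0,0,2],0],[10,[0,0,4],0],[10,[0,0,6],0],[10,[0,0,7],0],[10,[0,0,8],0],[10,[0,0,9],0],[10,[0,0,10],0],[10,[0,0,11],0],[10,[0,0,12],0],[10,[0,0,12],0]])

```text
t: 25.68
tool_pos: [0.5161, 0.3272, 0.3561]
tool_rot: [0.151, -3.138, 0.0]
contact_force: [-1.2, 0.3, -4.4]
opening: 0.0196
grip_force: 48.9
```

```bash
python3 st.py
```

```text
25.68 [0.5161 0.3272 0.3561] head 5.52 F [-1.17  0.32 -4.37] M [ 0.025  0.113 -0.038] 0.0196 48.9 d->feel [ -12.7 -241.5    0. ]
```

Emit:
step_arm(commands=[[10,[0,0,0.5],0],[10,[0,0,1],0],[10,[0,0,1.5],0],[10,[0,0,2],0],[10,[0,0,2.5],0],[10,[0,0,3],0],[10,[0,0,3],0]])

```text
t: 26.55
tool_pos: [0.5161, 0.3272, 0.3531]
tool_rot: [0.151, -3.138, 0.0]
contact_force: [-0.8, 0.6, -4.4]
opening: 0.0194
grip_force: 48.9
```

Emit:
step_arm(commands=[[10,[0,0,0.5],0],[10,[0,0,1],0],[10,[0,0,1.5],0],[10,[0,0,2],0],[10,[0,0,2.5],0],[10,[0,0,3],0],[10,[0,0,3],0]])

```text
t: 27.42
tool_pos: [0.5163, 0.3273, 0.3507]
tool_rot: [-0.151, 3.137, 0.001]
contact_force: [1.7, -0.4, -1.6]
opening: 0.0195
grip_force: 49.3
```

Emit:
step_arm(commands=[[10,[0,0,0.5],0],[10,[0,0,1],0],[10,[0,0,1.5],0],[10,[0,0,2],0],[10,[0,0,2],0]])

```text
t: 28.05
tool_pos: [0.5161, 0.3272, 0.3481]
tool_rot: [0.151, -3.138, 0.0]
contact_force: [0.4, 0.2, -1.9]
opening: 0.0196
grip_force: 49.4
```

```bash
python3 st.py
```

```text
28.05 [0.5161 0.3272 0.3481] head 5.52 F [ 0.42  0.17 -1.87] M [ 0.036 -0.008  0.025] 0.0196 49.4 d->feel [ -12.7 -241.5    0. ]
```

The basket is down: the load came off at TCP z of about 0.351. I centre the foot in the window, withdraw along −x, and rise.

Emit:
step_arm(commands=[[10,[0,0,1.5],0],[10,[0,0,3],0],[10,[0,0,4.4],0],[10,[0,0,4.4],0],[10,[0,0,4.4],0]])

```text
t: 28.68
tool_pos: [0.5161, 0.3272, 0.3438]
tool_rot: [-0.151, 3.138, -0.0]
contact_force: [0.1, 0.5, -1.1]
opening: 0.0195
grip_force: 49.4
```

Emit:
step_arm(commands=[[10,[1,0,0],0],[10,[3,0,0],0],[10,[6,0,0],0],[10,[9,0,0],0],[10,[12,0,0],0],[10,[16,0,0],0],[10,[20,0,0],0],[10,[24,0,0],0],[10,[28,0,0],0],[10,[30,0,0],0],[10,[30,0,0],0]])

```text
t: 30.05
tool_pos: [0.4862, 0.3243, 0.3438]
tool_rot: [-0.151, 3.138, 0.0]
contact_force: [-0.9, 0.1, -1.2]
opening: 0.0198
grip_force: 49.4
```

```bash
python3 st.py
```

```text
30.05 [0.4862 0.3243 0.3438] head 5.52 F [-0.94  0.15 -1.19] M [ 0.008 -0.041 -0.027] 0.0198 49.4 d->feel [ -42.8 -241.5    0. ]
```

Emit:
step_arm(commands=[[10,[0,0,-8],0],[10,[0,0,-25],0],[10,[0,0,-55],0],[10,[0,0,-90],0],[10,[0,0,-118],0],[10,[0,0,-131],0],[10,[0,-15,-131],0],[10,[1,-40,-131],0],[10,[2,-75,-131],0],[10,[3,-120,-131],-2],[10,[4,-165,-131],-4],[10,[4,-210,-131],-6]])

```text
t: 31.55
tool_pos: [0.502, 0.1127, 0.4728]
tool_rot: [0.316, -3.123, 0.001]
contact_force: [0.2, -0.6, -0.8]
opening: 0.0194
grip_force: 49.3
```

```bash
python3 - <<'E'
from h import *
import st
o=monitor.get_obs();M=R.from_rotvec(o['tool_rot']).as_matrix()
print((M.T@(np.array([.5235,-.1471,.475])-o['tool_pos'])*1000).round(1))
E
```

```text
31.55 [0.502  0.1127 0.4728] head 11.57 F [ 0.23 -0.61 -0.78] M [ 0.021 -0.041  0.011] 0.0194 49.3 d->feel [-44.  -34.2  -0.1]
[  31.1 -258.9   -2.1]
```

Emit:
step_arm(commands=[[10,[5,-42,0],-2],[10,[10,-85,0],-3.8],[10,[15,-130,0],-3.8],[10,[21,-175,0],-3.8],[10,[26,-215,0],-3.8],[10,[30,-245,0],-3.8],[10,[31,-258,0],-3.8],[10,[31,-258,0],-3.8],[10,[31,-258,0],-3.8]])

```text
t: 32.67
tool_pos: [0.5236, -0.1433, 0.4744]
tool_rot: [0.42, -3.113, -0.001]
contact_force: [-0.7, 0.5, -1.2]
opening: 0.0197
grip_force: 49.4
```

```bash
cat > go.py <<'E'
from h import *
import st
o=monitor.get_obs();M=R.from_rotvec(o['tool_rot']).as_matrix()
t=np.array([.5862,-.130,.3007])-.065*np.array([.9646,.2638,0])
for z in(.3067,):print('to pre-slot',(M.T@(t+[0,0,z-.3007]-o['tool_pos'])*1000).round(1))
print('to rest',(M.T@(np.array([.5862,-.130,.3007])-o['tool_pos'])*1000).round(1))
E
python3 go.py; python3 - <<'E'
from h import *
s=shot('scene','s4')[:,:,::-1];t=shot('top','t4')[:,:,::-1]
z=lambda i,x,y:cv2.resize(i[y:y+150,x:x+100],(400,600),interpolation=cv2.INTER_CUBIC)
cv2.imwrite('pics/c6.png',np.hstack([z(s,140,120),z(t,115,160)]))
E
```

```text
32.67 [ 0.5236 -0.1433  0.4744] head 15.37 F [-0.66  0.55 -1.19] M [ 0.038 -0.002  0.003] 0.0197 49.4 d->feel [-8.870e+01  2.155e+02  1.000e-01]
to pre-slot [  1.   -3.8 167.7]
to rest [-64.   -3.9 173.7]
```

View pics/c6.png

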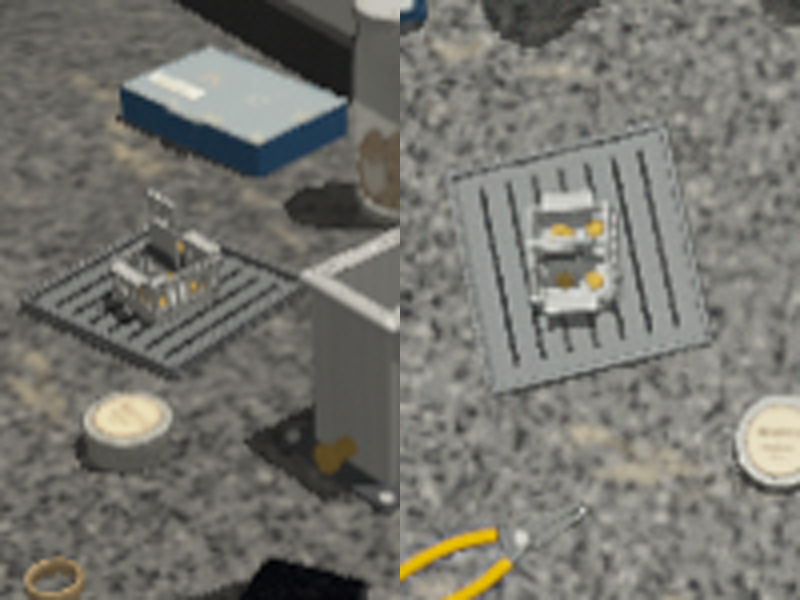

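The crops show the basket standing upright well inside the tray, at scene (180,188) / top (259,222), with the bystanders untouched. Now I return the rod.

Emit:
step_arm(commands=[[10,[1,-2,10],0],[10,[1,-3.8,35],0],[10,[1,-3.8,65],0],[10,[1,-3.8,95],0],[10,[1,-3.8,122],0],[10,[1,-3.8,145],0],[10,[1,-3.8,160],0],[10,[1,-3.8,167],0],[10,[1,-3.8,167],0],[10,[1,-3.8,167],0],[10,[1,-3.8,167],0]])

```text
t: 34.15
tool_pos: [0.524, -0.1482, 0.3089]
tool_rot: [-0.419, 3.112, -0.001]
contact_force: [0.1, -0.3, -1.0]
opening: 0.0194
grip_force: 49.4
```

```bash
python3 go.py
```

```text
34.15 [ 0.524  -0.1482  0.3089] head 15.32 F [ 0.1  -0.3  -1.03] M [-0.025  0.007  0.011] 0.0194 49.4 d->feel [-8.940e+01  2.204e+02 -1.000e-01]
to pre-slot [0.2 1.1 2.2]
to rest [-64.8   1.1   8.3]
```

Emit:
step_arm(commands=[[10,[0,1,1.5],0],[10,[-6,1,1.5],0],[10,[-16,1,1.5],0],[10,[-28,1,1.5],0],[10,[-40,1,1.5],0],[10,[-52,1,1.5],0],[10,[-61,1,1.5],0],[10,[-64.5,1,1.5],0],[10,[-64.5,1,1.5],0],[10,[-64.5,1,1.5],0]])

```text
t: 35.4
tool_pos: [0.5854, -0.1301, 0.3063]
tool_rot: [0.418, -3.113, -0.0]
contact_force: [0.5, -0.0, -2.3]
opening: 0.0195
grip_force: 49.4
```

```bash
python3 go.py
```

```text
35.4 [ 0.5854 -0.1301  0.3063] head 15.31 F [ 0.48 -0.   -2.25] M [-0.031 -0.005  0.032] 0.0195 49.4 d->feel [-25.4 219.2   0. ]
to pre-slot [64.2 -0.1 -0.4]
to rest [-0.8 -0.1  5.6]
```

Now lower the 5.6 mm, feeling for the collar seating.

Emit:
step_arm(commands=[[10,[0,0,1.5],0],[10,[0,0,3],0],[10,[0,0,4.2],0],[10,[0,0,5],0],[10,[0,0,5.4],0],[10,[0,0,5.4],0],[10,[0,0,5.4],0]])

```text
t: 36.28
tool_pos: [0.5857, -0.1301, 0.301]
tool_rot: [-0.419, 3.113, -0.0]
contact_force: [0.4, 0.5, -2.1]
opening: 0.0194
grip_force: 49.4
```

Emit:
step_arm(commands=[[10,[0,0,0.4],0],[10,[0,0,0.8],0],[10,[0,0,0.8],0]])

```text
t: 36.65
tool_pos: [0.5857, -0.1301, 0.3007]
tool_rot: [-0.419, 3.113, -0.0]
contact_force: [-2.0, 1.1, 2.5]
opening: 0.0196
grip_force: 49.7
```

```bash
python3 go.py
```

```text
36.65 [ 0.5857 -0.1301  0.3007] head 15.32 F [-2.04  1.1   2.52] M [ 0.037  0.291 -0.033] 0.0196 49.7 d->feel [-25.1 219.2  -0. ]
to pre-slot [64.5 -0.  -6. ]
to rest [-0.5 -0.1 -0. ]
```

The collar is seated, with a light 4 N and the same height as at the start. I release and rise.

Emit:
step_arm(commands=[[20,[0,0,-0.5],0],[30,[0,0,-0.5],0],[40,[0,0,-0.5],0],[53,[0,0,-0.5],0],[53,[0,0,-0.5],0],[53,[0,0,-5],0],[53,[0,0,-15],0],[53,[0,0,-35],0],[53,[0,0,-65],0],[53,[0,0,-100],0],[53,[0,0,-130],0],[53,[0,0,-140],0]])

```text
t: 38.15
tool_pos: [0.5859, -0.1301, 0.4446]
tool_rot: [-0.418, 3.108, -0.005]
contact_force: [0.8, 0.4, 0.1]
opening: 0.0454
grip_force: 0.0
```

Emit:
step_arm(commands=[[53,[0,30,0],0],[53,[0,80,0],0],[53,[0,130,0],0],[53,[0,150,0],0],[53,[0,150,0],0],[53,[0,150,0],0],[53,[0,150,0],0],[53,[0,150,0],0]])

```text
t: 39.15
tool_pos: [0.5463, 0.0138, 0.44]
tool_rot: [0.417, -3.114, 0.0]
contact_force: [0.7, 0.5, -0.8]
opening: 0.0454
grip_force: 0.0
```

```bash
python3 - <<'E'
import st
from h import *
s=shot('scene','s5')[:,:,::-1];t=shot('top','t5')[:,:,::-1]
z=lambda i,x,y,w,h:cv2.resize(i[y:y+h,x:x+w],(400,300),interpolation=cv2.INTER_CUBIC)
cv2.imwrite('pics/c7.png',np.vstack([np.hstack([z(s,280,190,80,60),z(t,310,165,80,60)]),np.hstack([z(s,120,90,260,195),z(t,100,90,300,225)])]))
E
```

```text
39.15 [0.5463 0.0138 0.44  ] head 15.24 F [ 0.65  0.47 -0.85] M [-0.051  0.051 -0.011] 0.0454 0.0 d->feel [-25.   70.1  -0. ]
```

View pics/c7.png

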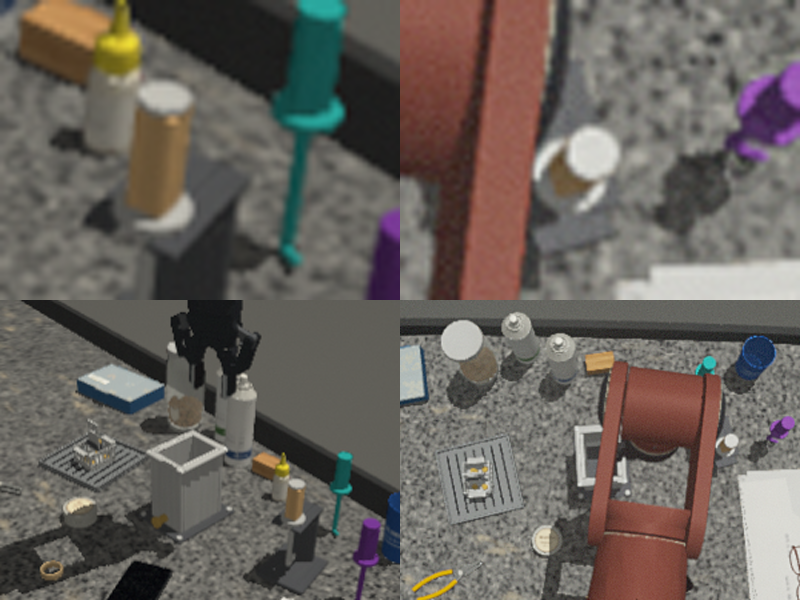

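The rod hangs in its stand as it did at the start (knob at scene (313,209)). The basket stands upright in the tray, the tank is empty, the bystanders have not moved, and the gripper is clear.

```bash
python3 -c "
from station import finish_job
print(finish_job())"
```

```text
the job is handed in; nothing more can be done
None
```

The basket stands upright in the drip tray, the rod hangs back in its stand, nothing else was moved, and the job was handed in at about 39 s of the 72 s allowed.

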